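# Tuck the drip plate under the rack's apron and hold it pressed

### The job

Pick up the blue drip plate by its white rib with a gentle grip, and slide its leading edge squarely and centrally under the lip of the red apron that hangs from the tube rack, without lifting the apron. Then press the plate gently down on the sprung black pad until the pad has sunk about half of its travel, and finish while still holding the plate pressed flat like that, so that its backing can bond. Leave the green tube rack, the jar and the carton alone.

Things in the scene. Friction and masses are not known exactly. Their poses are not given: they have to be found in the camera images.
- drip_plate: Loose rigid blue plate, 110 (its x) by 120 (y) by 4 mm thick, about 0.11 kg (varies), flat on the bench. Origin: centre of its underside; x points to the leading edge, 55 mm ahead; z up. On top, a white upright grip rib along y: 12 mm thick (x), 70 mm long (y), centred at x = -25 mm, its top 40 mm above the underside.
- plate_edge (a point): Middle of the plate's leading edge, at the underside (55 mm ahead of the plate's origin along its x). In place, it is about 30 mm beyond the apron's lip line along the station's x: plate origin at station x = -25 mm, y = 0, plate x along station x.
- plate_rib (a point): Middle of the grip rib, 28 mm above the plate's underside and 12 mm below the rib's top. Grip the rib from above across its 12 mm thickness (along the plate's x). It is hollow and cracks at more than about 30 N a finger: 8 to 15 N of grip is ample.
- station: Fixed white tray, 340 by 170 mm, rim 12 mm high. Origin: on the bench below the middle of the apron's lip line; x is the direction in which the plate slides under the apron, y along the lip, z up. Tray from x = -140 to 200 mm; red apron over x = 0 to 85 mm; behind it, from x = 100 mm, a red tube rack 48 mm high with tubes up to 80 mm above the bench.
- apron_lip (a point): Middle of the lip line, the lowest line of the apron's underside: 27.5 mm above the bench, so 7.5 mm above the unpressed pad, at station x = 0. In front of it the apron turns up at about 35 degrees for 10 mm, as a lead-in; behind it the underside rises at about 10 degrees.
- apron (a joint): Hinge of the apron, a light red sheet 140 mm wide (0.07 kg) hinged 85 mm beyond the lip: 0 as it hangs at rest on its stop, positive as the lip is lifted (rad; 0.06 rad lifts the lip by 5 mm). It falls back by its own weight.
- pad (a joint): How far the sprung black pad has sunk straight down (m): 0 up, 0.008 at the bottom stop. It begins to sink at about 1.5 N and then yields 1 mm for each 1.5 N, the plate's own weight included: about 7.5 N for 4 mm.
- pad_top (a point): Middle of the black pad's top face, at station x = -46 mm; 20 mm above the bench when not pressed, sinks with the pad. The pad spans station x = -132 to 40 mm and is 150 mm wide (y).
- tube_rack: Bystander: loose green rack, 88 by 108 mm, 40 mm high, with capped tubes up to 76 mm high. Origin: centre of its underside.
- jar: Bystander: loose white jar with a yellow cap, 60 mm across, 65 mm high. Origin: centre of its underside.
- carton: Bystander: loose white carton with a red band, 140 by 80 by 60 mm high. Origin: centre of its underside.
There are look-alikes about, which are no part of the job. Of the things that look like the drip_plate, take the one that is nearest to the robot's base at the start.

How it is judged (in metres and radians):
On the way, in this order (a step that is already met when the one before it is completed fails the run):
1. the plate is held in the fingers, clear of the bench (height (world z) of drip_plate above 0.015 m and contact force between the fingers and drip_plate above 1 N and contact force between drip_plate and station below 0.1 N), for 0.2 s.
2. the plate's leading edge is under the apron, at least 15 mm beyond the lip line (x of plate_edge in the frame of station above 0.015 m and z of plate_edge in the frame of station below 0.0265 m and value of joint apron below 0.06 rad), for 0.2 s.
At the end, for the whole second after the job is handed in: The plate lies flat on the pad (within 3 degrees), its leading edge 15 to 45 mm beyond the apron's lip line, centred within 12 mm and square within 5 degrees, the apron down (under 0.03 rad); the fingers still hold it and keep the pad sunk by 2 to 6.5 mm, at rest (x of plate_edge in the frame of station between 0.015 and 0.045 m and y of drip_plate in the frame of station between -0.012 and 0.012 m and z of plate_edge in the frame of station below 0.0215 m and angle between the x axis of drip_plate and the x axis of station, either way round below 0.09 rad and angle between drip_plate's own z axis and vertical below 0.05 rad and value of joint apron below 0.03 rad and value of joint pad between 0.002 and 0.0065 m and contact force between the fingers and drip_plate above 2 N and linear speed of drip_plate below 0.02 m/s); the arm keeps its last pose, push and grip.
It fails at once if the apron is lifted (more than 0.06 rad, 5 mm at the lip) (value of joint apron above 0.06 rad).
It fails at once if the rib is squeezed hard (over about 35 N a finger, 70 N in all) (contact force between the fingers and drip_plate above 70 N).
It fails at once if the plate is forced against the station with more than 25 N (contact force between drip_plate and station above 25 N).
It fails at once if the green tube rack, the jar or the carton is moved by more than 15 mm (distance of any of tube_rack, jar, carton from where it was at the start of the episode above 0.015 m).
It also fails if it takes over 51 s, if anything falls off the work surface, if the arm or the gripper's body presses on something with over 40 N, if the wrist force passes 120 N, or if a joint passes its speed limit or range.

### The arm

A 6-joint arm with a two-finger parallel gripper is mounted at the origin on the work surface. World frame = base frame: x ahead of the robot, y to its left, z up, the work surface at z = 0. Lengths are in m, angles in degrees, forces in N, time in s.
With the tool pointing down it reaches from about 0.35 to 0.875 m from the base axis. Payload 4.2 kg.
Tool frame: the origin (TCP) lies on the front face of the gripper's body, between the roots of the fingers; the fingertips stand finger_overhang ahead of it and the grasp point (between the pads) lies 51 mm ahead of it (finger_overhang is the distance from the TCP to the fingertips, in m); z points along the fingers, y is the line along which they close (so a half turn about z gives the same grasp; the last joint's range is limited). The gripper opens to 87 mm and grips with 3 to 60 N. Pads are 19 mm wide; open, the fingers measure 117 mm over their backs; the gripper's body (75 mm by 190 mm) begins 51 mm behind the grasp point.
Start: joints at [-54.74, 22.042, 0.453, 0, -68.411, -14.817], TCP at [0.218, -0.586, 0.292] pointing down, gripper open.
Joint ranges: [-179.83, 179.83], [-69.29, 118.12], [-61.27, 80.66], [-181.25, 117.63], [-171.15, -9.14], [-177.46, 177.46]. Speed limits (degrees/s): [159.86, 159.86, 180, 180, 180, 180].

### API

Orientations are given as a 3x3 rotation matrix whose columns are the frame's x, y, z axes.
In Python, from station import sense, capture, camera_model, finish_job, finger_overhang gives the robot as it stands. The module is installed in compiled form; this text tells all that it offers.
- The arm moves only by the tool jog_arm, never from a script. Its argument "rows" is a list that holds one entry, the list of rows, each a list of 4 numbers: the shift along the tool's x, y, z in m, then the turn about the tool's z in rad. A call has 1 to 20 rows; each row shifts and turns the commanded pose from where the row before left it, along the tool's axes as they then stand; what a row does not reach is not made up. A row lasts 1/8 s, in which the tool goes at most 62.5 mm and 10.7 degrees, less where a joint would pass 70% of its speed; a pose out of reach is approached as far as the arm can. A call is refused whole if a number of a shift passes 0.0625 or a number of a turn 0.188, either way. A call with a gripper value outside its range is refused whole. "claw" is the opening, from 0 (shut) to 1 (fully open), set as the call begins (left out, the last holds). The fingers move at their own pace and stop on an object; the grip force is fixed at half the most. Time passes only in rows, so rows that do not move let the fingers close. It gives the time, the measured TCP pose, the force, the opening and the grip force at its end, in the units of the state.
- sense(): the state, without advancing time (a new reading comes with each control period).
- capture(name): name is "scene" or "top"; returns the picture (420x560x3 uint8, red, green, blue); there is no depth.
- camera_model(name): a dict with "fovy" (degrees; the focal length in pixels is half the picture's height over the tangent of half this angle, whatever the lens; pixels are square), "cx", "cy" (the principal point, pixels), "k1" (the pictures are not rectified: a ray, as slopes to the right and down, at radius r is drawn at 1 + k1 r^2 times it, then the intrinsics apply), "eye" and "rotation" of the camera in the world. Camera axes: x right, y down, z forward; pixel columns grow to the right and rows downward; lengths in m; the calibration is good to about 2 mm. A picture is of the moment at which its call begins. camera_model takes no time and is no camera call.
- finish_job(): hands the job in; it is judged then, once.
The state is a dict: "time_s": time; "joints": joint angles; "joint_velocities": joint speeds; "effort": joint torques, N m; "tcp_pos": TCP position; "ee_rot": TCP orientation; "wrist_force": force on the tool from outside, world axes, zero at the start; "moment": the same for the moment, N m; "gripper_width": opening from 0.0 (shut) to 1.0 (fully open); "gripper_force": force on a finger pad.
Only numpy, scipy, OpenCV 4.12 (cv2) and the standard library are available. Lean on these libraries where they do the work, as an engineer would, in place of code of your own. Each camera call takes 0.05 s, during which the arm holds its last target. There are 200 camera calls.

## Working session

There is one attempt and no reset: what is moved stays moved. The work goes in short steps, Python scripts to look and compute and a tool call to move; the robot and the scene stay as the last step left them, time stands still between calls to the robot, and variables do not carry over. Pictures are saved under pics/ and viewed, at most 10 in all, crops included, and the job is handed in when it is done.

Besides the shell and the picture viewer there is one more tool, called after "Call:" in YAML: its name, and indented under it one key for each argument. jog_arm: Moves the arm, as the interface text tells. Its arguments: {"type":"object","properties":{"rows":{"type":"array"},"claw":{"type":"number"}},"required":["rows"]}

```bash
mkdir -p pics; python3 - <<'E'
from station import *
import cv2
s=sense();print(s, finger_overhang() if callable(finger_overhang) else finger_overhang)
for n in("scene","top"):
    cv2.imwrite(f"pics/{n}0.png",capture(n)[:,:,::-1]);print(camera_model(n))
E
```

```text
{'time_s': 0.0, 'joints': array([-5.47408703e+01,  2.20901864e+01,  3.79173909e-01, -3.07506603e-02,
       -6.84099424e+01, -1.48164970e+01]), 'joint_velocities': array([ 0.09446783,  0.02682198,  0.02220667,  0.05258209, -0.02548418,
       -0.03205532]), 'effort': array([-5.20118429e-04, -3.90668750e+01,  1.87407142e+01,  4.22013536e+00,
        1.10036097e-02, -1.80611282e-04]), 'tcp_pos': array([ 0.21816265, -0.58520161,  0.29115679]), 'ee_rot': array([[-9.37091482e-01, -3.49082936e-01, -8.11138580e-04],
       [-3.49083874e-01,  9.37089324e-01,  2.01183108e-03],
       [ 5.78134021e-05,  2.16842517e-03, -9.99997647e-01]]), 'wrist_force': array([ 0.03042033, -0.80773413, -1.54184656]), 'moment': array([-0.0229953 , -0.03225614, -0.0030419 ]), 'gripper_force': 0.0, 'gripper_width': 0.9999573043415255} 0.0697
{'fovy': 56.55708002826141, 'cx': 281.1034119355218, 'cy': 213.9436245514648, 'k1': 0.022230491712515357, 'eye': array([ 1.01361612, -0.50154111,  0.95351462]), 'rotation': array([[ 0.81543171,  0.43009235, -0.38741669],
       [ 0.57877075, -0.61708724,  0.53313015],
       [-0.0097747 , -0.65895668, -0.75211738]])}
{'fovy': 44.571355712084994, 'cx': 273.2500268634367, 'cy': 204.39733530889725, 'k1': -0.13807207808816999, 'eye': array([0.31187077, 0.12257401, 1.5515595 ]), 'rotation': array([[ 1.11771100e-02, -9.87228574e-01,  1.58917637e-01],
       [-9.99937524e-01, -1.10121415e-02,  1.91867274e-03],
       [-1.44145040e-04, -1.58929154e-01, -9.87289979e-01]])}
```

View pics/top0.png

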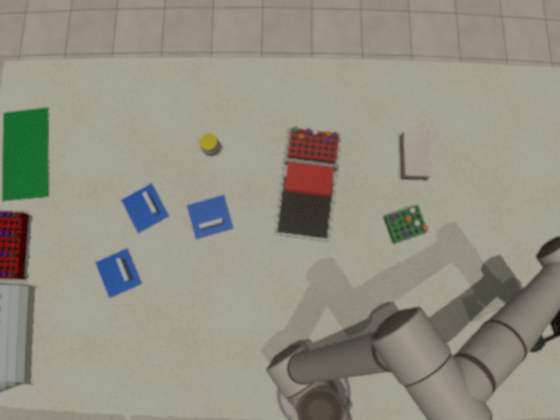

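View pics/scene0.png

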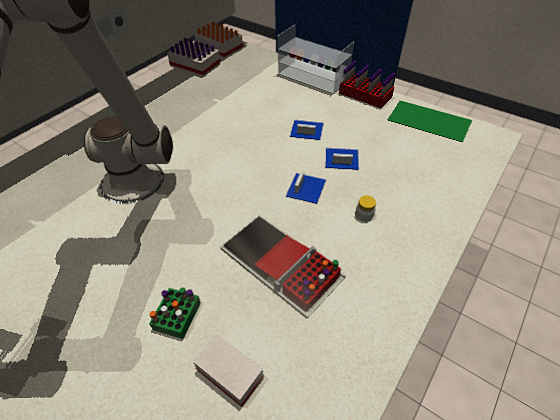

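The top view shows three blue plates, at (210,216), (145,208) and (118,273), and the station with its red apron at about (308,180). The jar is at (209,144), the green rack at (405,223) and the carton at (416,155). The scene view shows the same layout. Next I'll convert these to positions.

```bash
cat > h.py <<'E'
from station import *
import cv2, numpy as np
def K(m): 
    f=210/np.tan(np.radians(m["fovy"]/2)); return np.array([[f,0,m["cx"]],[0,f,m["cy"]],[0,0,1.]]),np.array([m["k1"],0,0,0.])
def toplane(n,px,z):
    m=camera_model(n);k,d=K(m)
    r=cv2.undistortPoints(np.float64(px).reshape(-1,1,2),k,d).reshape(-1,2)
    w=np.c_[r,np.ones(len(r))]@m["rotation"].T
    return m["eye"]+w*((z-m["eye"][2])/w[:,2])[:,None]
def proj(n,P):
    m=camera_model(n);k,d=K(m);c=(np.float64(P).reshape(-1,3)-m["eye"])@m["rotation"]
    return cv2.projectPoints(c,np.zeros(3),np.zeros(3),k,d)[0].reshape(-1,2)
def regions(n,img,kind):
    h=cv2.cvtColor(img,cv2.COLOR_RGB2HSV);H,S,V=[h[...,i].astype(int) for i in range(3)]
    m={"blue":(H>105)&(H<128)&(S>150)&(V>60),"red":((H<8)|(H>172))&(S>150)&(V>70),"black":(V<60)&(S<90),"white":(S<60)&(V>150)}[kind]
    m=m.astype(np.uint8)
    c,l,s,ce=cv2.connectedComponentsWithStats(m)
    return [(l==i) for i in range(1,c) if s[i,4]>150]
def rect(n,mask,z):
    cs=cv2.findContours(mask.astype(np.uint8),cv2.RETR_EXTERNAL,cv2.CHAIN_APPROX_NONE)[0]
    c=max(cs,key=len).reshape(-1,2)
    p=toplane(n,c,z)[:,:2]
    r=cv2.minAreaRect((p*1000).astype(np.float32)); return r
E
python3 - <<'E'
from h import *
for n in("top","scene"):
    img=cv2.imread(f"pics/{n}0.png")[:,:,::-1].copy()
    for k,z in(("blue",.004),("red",.035),("black",.02)):
        for m in regions(n,img,k):
            ys,xs=np.where(m)
            if 60<xs.mean()<380 and 100<ys.mean()<320: print(n,k,m.sum(),(xs.mean().round(),ys.mean().round()),[np.round(v,1) for v in rect(n,m,z)])
    print(proj(n,[[0,0,0],[.3,0,0]]))
top=cv2.imread("pics/top0.png");sc=cv2.imread("pics/scene0.png")
a=cv2.resize(top[110:250,180:350],None,fx=3.3,fy=3.3,interpolation=cv2.INTER_CUBIC)
cv2.imwrite("pics/c1.png",a)
b=cv2.resize(sc[165:320,210:380],None,fx=3.5,fy=3.5,interpolation=cv2.INTER_CUBIC)
cv2.imwrite("pics/c2.png",b)
E
```

```text
top blue 914 (np.float64(143.0), np.float64(209.0)) [array([546.7, 522.7]), array([110.6, 100.4]), np.float64(29.6)]
top blue 408 (np.float64(204.0), np.float64(212.0)) [array([522.6, 321.8]), array([ 96.1, 104.8]), np.float64(16.9)]
top blue 935 (np.float64(117.0), np.float64(274.0)) [array([346. , 595.9]), array([110.9, 101.3]), np.float64(24.9)]
top red 557 (np.float64(313.0), np.float64(149.0)) [array([742.4,   4.9]), array([141.2,  85. ]), np.float64(82.4)]
top red 1280 (np.float64(309.0), np.float64(179.0)) [array([634. ,  19.4]), array([137.6,  90.2]), np.float64(83.4)]
top black 1739 (np.float64(304.0), np.float64(214.0)) [array([530.7,  32.3]), array([141.2, 117.6]), np.float64(83.2)]
[[313.66000413 392.66314554]
 [314.13568765 290.9494344 ]]
scene blue 300 (np.float64(307.0), np.float64(130.0)) [array([348.1, 593.7]), array([115.6, 108.2]), np.float64(24.7)]
scene blue 404 (np.float64(341.0), np.float64(159.0)) [array([549.4, 520.9]), array([115.8, 108.4]), np.float64(29.9)]
scene blue 649 (np.float64(307.0), np.float64(189.0)) [array([524.4, 317.9]), array([106.5, 118.4]), np.float64(16.6)]
scene red 1139 (np.float64(281.0), np.float64(257.0)) [array([634.3,  20.4]), array([143.1,  81.8]), np.float64(83.2)]
scene red 558 (np.float64(308.0), np.float64(273.0)) [array([733.1,  13.6]), array([147. ,  71.3]), np.float64(84.1)]
scene red 167 (np.float64(323.0), np.float64(285.0)) [array([778.6,   7.5]), array([145.1,  13.6]), np.float64(83.6)]
scene black 972 (np.float64(251.0), np.float64(239.0)) [array([526.8,  28.6]), array([151.8, 113.1]), np.float64(82.9)]
[[131.23851199 180.63428349]
 [193.6136688  217.63445011]]
```

View pics/c1.png

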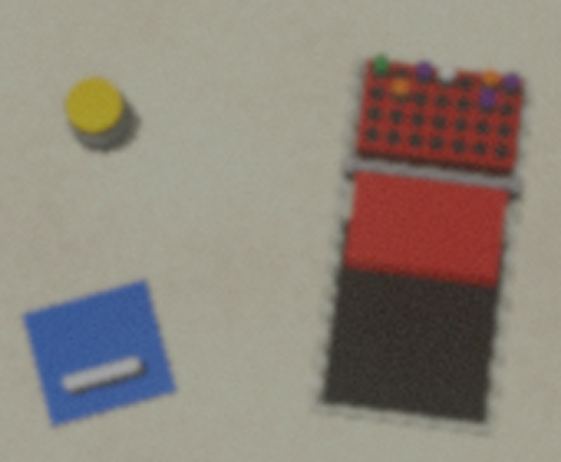

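View pics/c2.png

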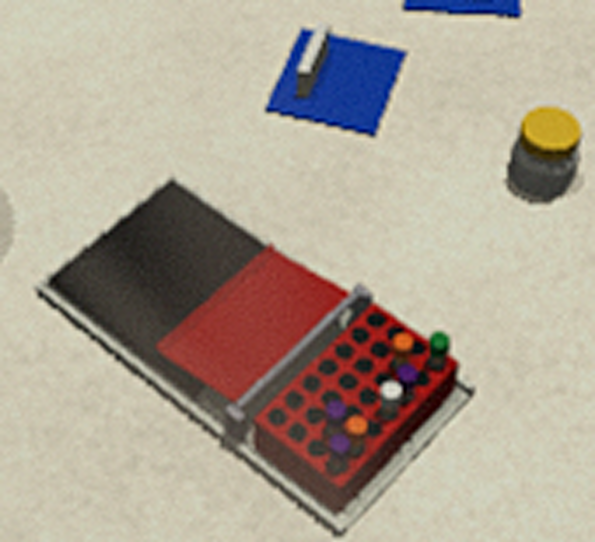

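The plate nearest the base is the one at about (0.524, 0.319), with a yaw of +16.7°. In the crops its rib is on the robot's side. The station's lip is at about (0.597, 0.023), with a yaw of about -6.8°. I'll move above the plate and refine the fit from both saved views.

Call:
jog_arm:
  rows:
    - [[-0.0387,0.0374,0,0],[-0.0387,0.0374,0,0],[-0.0387,0.0374,0,0],[-0.0387,0.0374,0,0],[-0.0387,0.0374,0,0],[-0.0387,0.0374,0,0],[-0.0387,0.0374,0,0],[-0.0387,0.0374,0,0],[-0.0387,0.0374,0,0],[-0.0387,0.0374,0,0],[-0.0238,0.0461,0,0],[-0.0238,0.0461,0,0],[-0.0238,0.0461,0,0],[-0.0238,0.0461,0,0],[-0.0238,0.0461,0,0],[-0.0238,0.0461,0,0],[-0.0238,0.0461,0,0],[-0.0238,0.0461,0,0]]

```text
time_s: 2.35
tcp_pos: [0.4997, 0.3137, 0.2918]
ee_rot: [[-0.937, -0.349, -0.001], [-0.349, 0.937, -0.001], [0.001, -0.0, -1.0]]
wrist_force: [1.2, -0.5, 1.1]
gripper_width: 1.001
gripper_force: 0.0
```

Call:
jog_arm:
  rows:
    - [[0,0,0,-0.1673],[0,0,0,-0.1673],[0,0,0,-0.1673],[0,0,0,-0.1673],[0,0,0,-0.1673],[0,0,0,-0.1673],[0,0,0,-0.1673],[0,0,0,-0.1673],[0,0,0,-0.1673],[0,0,0,0],[0,0,0,0]]

```text
time_s: 3.72
tcp_pos: [0.4998, 0.312, 0.2919]
ee_rot: [[0.285, -0.958, -0.001], [-0.958, -0.285, -0.0], [0.0, 0.001, -1.0]]
wrist_force: [0.4, -0.3, 0.3]
gripper_width: 1.0
gripper_force: 0.0
```

```bash
cat > fit.py <<'E'
from h import *
from scipy.optimize import minimize
def warp(n,img,c,yaw,z,half,res=1.0):
    """resample plane z into a local frame, 1 mm/px"""
    g=np.arange(-half,half+1); X,Y=np.meshgrid(g,g)
    a=np.radians(yaw);x=c[0]+(X*np.cos(a)-Y*np.sin(a))/1e3;y=c[1]+(X*np.sin(a)+Y*np.cos(a))/1e3
    p=proj(n,np.c_[x.ravel(),y.ravel(),np.full(x.size,z)]).astype(np.float32).reshape(*X.shape,2)
    return cv2.remap(img,p,None,cv2.INTER_LINEAR).astype(float)
def fitbox(n,img,score,c0,yaw0,z,x0,x1,y0,y1,fit=(1,1,1)):
    """pose at which mean score inside box minus in a 10 mm ring outside is greatest"""
    S=score(img.astype(float)).astype(np.float32)
    g=np.arange(-130,131);X,Y=np.meshgrid(g,g)
    ins=(X>=x0)&(X<=x1)&(Y>=y0)&(Y<=y1);out=(X>=x0-10)&(X<=x1+10)&(Y>=y0-10)&(Y<=y1+10)&~ins
    def f(v):
        w=warp(n,S,(c0[0]+v[0]/1e3,c0[1]+v[1]/1e3),yaw0+v[2],z,130)
        return -(w[ins].mean()-w[out].mean())
    r=minimize(f,[0,0,0],method="Nelder-Mead",options=dict(initial_simplex=[[0,0,0],[6,0,0],[0,6,0],[0,0,4]],xatol=.1,fatol=1e-3))
    return np.round([c0[0]+r.x[0]/1e3,c0[1]+r.x[1]/1e3,yaw0+r.x[2]],4),r.fun
E
python3 - <<'E'
from fit import *
for n in("top","scene"):
    img=cv2.imread(f"pics/{n}0.png")[:,:,::-1].copy()
    # plate: any saturated-blue OR rib ; use blue-red
    print(n,"plate",fitbox(n,img,lambda i:i[...,2]-i[...,0],(.524,.319),16.7,.004,-55,55,-60,60))
    print(n,"rib",fitbox(n,img,lambda i:i[...,0],(.500,.312),16.7,.04,-6,6,-35,35))
    # apron sides+lip via red minus green; apron plane approx z .033
    print(n,"apron",fitbox(n,img,lambda i:i[...,0]-i[...,1],(.635,.02),-6.8,.034,-46,46,-70,70))
    print(n,"pad",fitbox(n,img,lambda i:-i.sum(-1)+ -1.5*(i[...,0]-i[...,1]),(.53,.03),-6.8,.02,-62,62,-75,75))
s=sense();print(s["tcp_pos"],s["ee_rot"][:,1],s["joints"],s["time_s"],s["wrist_force"])
E
```

```text
top plate (array([ 0.5217,  0.3199, 16.7381]), np.float64(-82.37065156022454))
top rib (array([ 0.4978,  0.3126, 16.7483]), np.float64(-69.09825838198512))
top apron (array([ 0.6359,  0.0192, -6.9348]), np.float64(-77.08376483486884))
top pad (array([ 0.5301,  0.0318, -6.8747]), np.float64(-203.2494727490208))
scene plate (array([ 0.5237,  0.319 , 16.9619]), np.float64(-124.49524395770844))
scene rib (array([ 0.5004,  0.3096, 17.8387]), np.float64(-93.44744538444608))
scene apron (array([ 0.6343,  0.0209, -3.8363]), np.float64(-79.5728248151503))
scene pad (array([ 0.5284,  0.0302, -6.8376]), np.float64(-289.2450057394241))
[0.49981548 0.31202289 0.29193931] [-9.58456466e-01 -2.85238201e-01  6.09271039e-04] [ 4.77086534e+01  1.85910330e+01 -4.77695583e+00 -8.05835503e-03
 -6.66683252e+01 -3.11323650e+01] 3.725 [ 0.36605639 -0.32406158  0.26124377]
```

Call:
jog_arm:
  rows:
    - [[0,0.001,0.04,-0.003],[0,0,0.04,0],[0,0,0.04,0],[0,0,0.04,0],[0,0,0.03,0],[0,0,0.015,0],[0,0,0.008,0],[0,0,0,0],[0,0,0,0]]

```text
time_s: 4.85
tcp_pos: [0.4995, 0.3123, 0.0804]
ee_rot: [[0.29, -0.957, 0.002], [-0.957, -0.29, 0.002], [-0.001, -0.002, -1.0]]
wrist_force: [0.1, 0.1, 0.5]
gripper_width: 1.001
gripper_force: 0.0
```

Call:
jog_arm:
  rows:
    - [[0,0,0,0],[0,0,0,0],[0,0,0,0],[0,0,0,0],[0,0,0,0],[0,0,0,0]]
  claw: 0.2

```text
time_s: 5.6
tcp_pos: [0.4989, 0.3118, 0.0792]
ee_rot: [[0.29, -0.957, -0.0], [-0.957, -0.29, -0.0], [0.0, 0.0, -1.0]]
wrist_force: [-0.2, 1.0, 0.4]
gripper_width: 0.403
gripper_force: 0.0
```

Call:
jog_arm:
  rows:
    - [[0,0,0,0],[0,0,0,0],[0,0,0,0],[0,0,0,0]]
  claw: 0.13

```text
time_s: 6.1
tcp_pos: [0.4985, 0.3115, 0.0792]
ee_rot: [[0.29, -0.957, -0.001], [-0.957, -0.29, -0.001], [0.0, 0.001, -1.0]]
wrist_force: [-1.6, -0.6, 1.1]
gripper_width: 0.132
gripper_force: 18.7
```

Call:
jog_arm:
  rows:
    - [[0,0,0,0],[0,0,0,0],[0,0,0,0]]

```text
time_s: 6.48
tcp_pos: [0.4989, 0.3117, 0.0792]
ee_rot: [[0.29, -0.957, -0.0], [-0.957, -0.29, -0.0], [0.0, 0.0, -1.0]]
wrist_force: [-1.1, -0.5, 0.9]
gripper_width: 0.133
gripper_force: 22.5
```

Call:
jog_arm:
  rows:
    - [[0,0,0,0],[0,0,0,0],[0,0,0,0]]
  claw: 0.134

```text
time_s: 6.85
tcp_pos: [0.4991, 0.3119, 0.0792]
ee_rot: [[0.29, -0.957, 0.0], [-0.957, -0.29, 0.0], [-0.0, -0.0, -1.0]]
wrist_force: [0.2, 0.3, -0.6]
gripper_width: 0.138
gripper_force: 11.1
```

Call:
jog_arm:
  rows:
    - [[0,0,-0.01,0],[0,0,-0.02,0],[0,0,-0.02,0],[0,0,-0.02,0],[0,0,-0.01,0],[0,0,0,0],[0,0,0,0]]

```text
time_s: 7.72
tcp_pos: [0.4986, 0.3115, 0.1585]
ee_rot: [[0.29, -0.957, -0.001], [-0.957, -0.29, -0.001], [0.0, 0.001, -1.0]]
wrist_force: [-0.4, -0.9, -1.6]
gripper_width: 0.137
gripper_force: 11.1
```

Call:
jog_arm:
  rows:
    - [[0.0132,0.0041,0,0],[0.0264,0.0082,0,0],[0.0264,0.0082,0,0],[0.0264,0.0082,0,0],[0.0264,0.0082,0,0],[0.0264,0.0082,0,0],[0.0264,0.0082,0,0],[0.0264,0.0082,0,0],[0.0264,0.0082,0,0],[0.0264,0.0082,0,0],[0.0132,0.0041,0,0],[0,0,0,0.069],[0,0,0,0.069],[0,0,0,0.069],[0,0,0,0.069],[0,0,0,0.069],[0,0,0,0.069],[0,0,0,0],[0,0,0,0],[0,0,0,0]]

```text
time_s: 10.22
tcp_pos: [0.4971, 0.0353, 0.1593]
ee_rot: [[-0.119, -0.993, 0.0], [-0.993, 0.119, 0.0], [-0.0, -0.0, -1.0]]
wrist_force: [-0.3, -0.1, -1.3]
gripper_width: 0.136
gripper_force: 11.1
```

```bash
python3 - <<'E'
from h import *
for n in("scene","top"): cv2.imwrite(f"pics/{n}1.png",capture(n)[:,:,::-1])
a=cv2.imread("pics/scene1.png")[160:330,190:390];b=cv2.imread("pics/top1.png")[120:290,220:390]
cv2.imwrite("pics/m1.png",cv2.resize(np.hstack([a,b]),None,fx=2.1,fy=2.1,interpolation=cv2.INTER_CUBIC))
s=sense();print(s["tcp_pos"],s["ee_rot"],s["wrist_force"],s["moment"],s["gripper_force"])
E
```

```text
[0.49715383 0.03531253 0.15924994] [[-1.18681453e-01 -9.92932381e-01  8.90812048e-06]
 [-9.92932381e-01  1.18681453e-01  4.23448619e-06]
 [-5.26178713e-06 -8.34260630e-06 -1.00000000e+00]] [ 0.85244221 -0.37273242 -0.30475807] [ 0.05919567  0.10358795 -0.01078517] 11.084689323906787
```

View pics/m1.png

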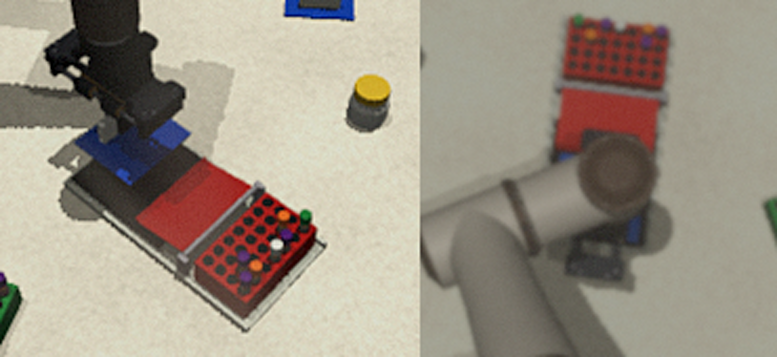

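The plate is held above the pad. In the scene picture its leading corners are at about (280.5, 223.3) and (250.5, 246.7). I'll compare those with the predicted positions.

```bash
python3 - <<'E'
from h import *
t=np.array([.4971,.0353]);a=np.radians(-6.82);u=np.array([np.cos(a),np.sin(a)]);v=np.array([-u[1],u[0]])
for z in(.080,.084):print(proj("scene",[[*(t+.080*u+s*.06*v),z] for s in(1,-1)]))
E
```

```text
[[280.28855684 223.73607334]
 [251.06814591 248.66873691]]
[[280.27293014 222.85424864]
 [250.97016193 247.80857958]]
```

Call:
jog_arm:
  rows:
    - [[0,0,0.01,0],[0,0,0.015,0],[0,0,0.015,0],[0,0,0.01,0],[0,0,0.005,0],[0,0,0.003,0],[0,0,0.0012,0],[0,0,0,0],[0,0,0,0]]

```text
time_s: 11.45
tcp_pos: [0.4973, 0.0354, 0.1004]
ee_rot: [[-0.119, -0.993, 0.001], [-0.993, 0.119, 0.0], [-0.0, -0.001, -1.0]]
wrist_force: [0.4, 0.5, -1.6]
gripper_width: 0.135
gripper_force: 11.1
```

Call:
jog_arm:
  rows:
    - [[0,0,0.0005,0],[0,0,0.0005,0],[0,0,0.0004,0],[0,0,0,0],[0,0,0,0]]

```text
time_s: 12.08
tcp_pos: [0.4972, 0.0354, 0.0988]
ee_rot: [[-0.119, -0.993, 0.0], [-0.993, 0.119, 0.0], [-0.0, -0.0, -1.0]]
wrist_force: [-0.4, 0.2, -0.3]
gripper_width: 0.139
gripper_force: 11.1
```

Call:
jog_arm:
  rows:
    - [[0,-0.004,0,0],[0,-0.004,0,0],[0,-0.004,0,0],[0,-0.004,0,0],[0,-0.004,0,0],[0,-0.004,0,0],[0,-0.004,0,0],[0,0,0,0]]

```text
time_s: 13.08
tcp_pos: [0.5257, 0.032, 0.0988]
ee_rot: [[-0.119, -0.993, 0.001], [-0.993, 0.119, 0.0], [-0.0, -0.001, -1.0]]
wrist_force: [-0.3, -1.3, 0.3]
gripper_width: 0.138
gripper_force: 11.1
```

```bash
python3 - <<'E'
from h import *
cv2.imwrite("pics/s2.png",capture("scene")[:,:,::-1])
cv2.imwrite("pics/m2.png",cv2.resize(cv2.imread("pics/s2.png")[170:320,200:370],None,fx=4,fy=4,interpolation=cv2.INTER_CUBIC))
E
```

```text
(no output)
```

View pics/m2.png

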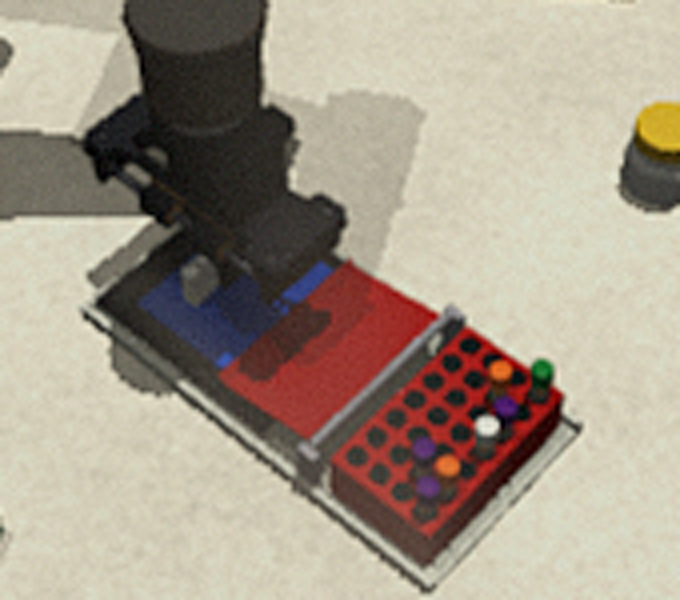

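The plate's front edge has gone under the lip, square and central: the lip runs from about (255,262) to (286,236) in the full picture. The apron still hangs down, so I'll slide the rest of the way and then press.

Call:
jog_arm:
  rows:
    - [[0,-0.004,0,0],[0,-0.004,0,0],[0,-0.004,0,0],[0,-0.004,0,0],[0,-0.004,0,0],[0,-0.0035,0,0],[0,0,0,0],[0,0,0,0],[0,0,0,0]]

```text
time_s: 14.25
tcp_pos: [0.5489, 0.0293, 0.0989]
ee_rot: [[-0.119, -0.993, 0.002], [-0.993, 0.119, 0.0], [-0.0, -0.002, -1.0]]
wrist_force: [0.7, -1.4, 0.5]
gripper_width: 0.137
gripper_force: 11.1
```

Call:
jog_arm:
  rows:
    - [[0,0,0.0005,0],[0,0,0.0005,0],[0,0,0.0005,0],[0,0,0.0005,0],[0,0,0.0005,0],[0,0,0.0005,0],[0,0,0.0005,0],[0,0,0,0],[0,0,0,0],[0,0,0,0]]

```text
time_s: 15.5
tcp_pos: [0.5489, 0.0293, 0.0956]
ee_rot: [[-0.119, -0.993, 0.001], [-0.993, 0.119, 0.0], [-0.0, -0.001, -1.0]]
wrist_force: [2.2, -1.3, 5.8]
gripper_width: 0.134
gripper_force: 11.1
```

```bash
python3 - <<'E'
from h import *
cv2.imwrite("pics/s3.png",capture("scene")[:,:,::-1])
cv2.imwrite("pics/m3.png",cv2.resize(cv2.imread("pics/s3.png")[170:320,200:370],None,fx=4,fy=4,interpolation=cv2.INTER_CUBIC))
F=[];
for i in range(10): capture("top");F.append(sense()["wrist_force"])
s=sense();print(s["tcp_pos"],np.mean(F,0),s["moment"],s["gripper_force"],s["time_s"])
d=s["tcp_pos"][:2]-[.598,.0235];a=np.radians(-6.87);print("station xy rib",d@[np.cos(a),np.sin(a)],d@[-np.sin(a),np.cos(a)])
E
```

```text
[0.54884841 0.02934974 0.09563115] [ 2.60329174 -1.57084218  5.59044213] [-0.53007837 -0.46147206  0.02550188] 11.05504116640077 16.05
station xy rib -0.049498418646751925 -7.162259352142969e-05
```

View pics/m3.png

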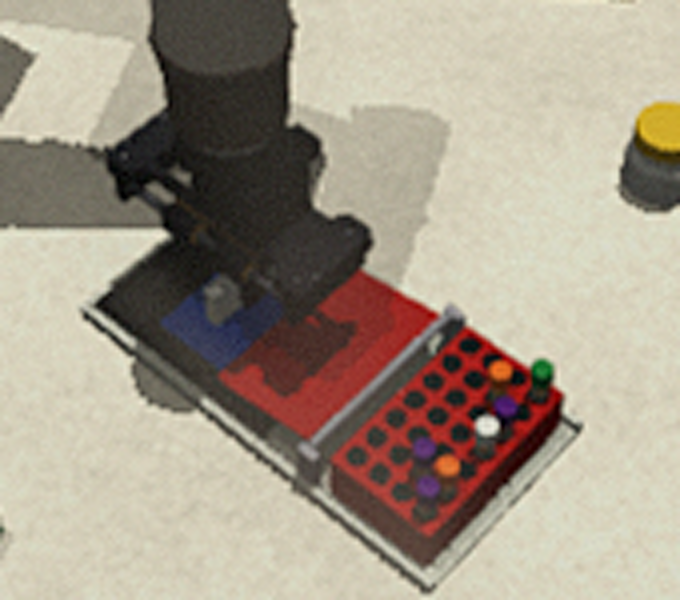

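The plate is under the lip, square and central, with the apron down. Both the push force and the TCP height put the pad about 3.5 mm down, so I'm handing in.

```bash
python3 -c "
from station import *
print(finish_job())"
```

```text
the job is handed in; nothing more can be done
None
```

I handed the job in with the drip plate gripped at 11 N per finger, its leading edge about 30 mm under the apron lip, central and square, and the pad sunk about 3.5 mm; no verdict came back.

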